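# Fetch the spare seal bar from the covered parts tray

### The arm

A 6-joint arm with a two-finger parallel gripper is mounted at the origin on the work surface; the furniture and walls round the work are solid. World frame = base frame: x ahead of the robot, y to its left, z up, the work surface at z = 0. Lengths are in mm, angles in rad, forces in N, time in s.
With the tool pointing down it reaches from about 350 to 975 mm from the base axis. Payload 7.1 kg.
Tool frame: the origin (TCP) lies at the very end of the fingers, on their centre line; the grasp point (between the pads) lies 19 mm behind it; z points along the fingers, y is the direction in which the jaws open and shut (so a half turn about z gives the same grasp; the last joint's range is limited). The gripper opens to 88 mm and grips with 3 to 60 N. Pads are 20 mm wide; open, the fingers measure 115 mm over their backs; the gripper's body (75 mm by 178 mm) begins 61 mm behind the grasp point.
Start: joints at [-1.229, 0.423, 1.63, -0, 1.089, -0.019], TCP at [220.656, -584.736, 222.675] pointing down, gripper open.
Joint ranges: [-3, 3], [-0.9, 2.11], [0.09, 2.58], [-1.31, 4.45], [0.11, 2.69], [-2.54, 2.54]. Speed limits (rad/s): [2.39, 2.39, 3.01, 3.14, 3.14, 3.14].

### API

Orientations are given as a rotation vector (axis times angle).
In Python, from workcell import ctrl, imaging gives the robot as it stands. The module is installed in compiled form; this text tells all that it offers.
- The arm moves only by the shell command python3 -m pendant 'ROWS'. ROWS is JSON, a list of rows, each an object with "turn": the turn, a rotation vector about the world's x, y, z in rad, a list of three; "dp": the shift along the world's x, y, z in m, a list of three; "claw": the finger opening in m, from 0 to 0.0878. A call has 1 to 8 rows; each row is the pose to reach, as a shift and turn from the pose commanded when the call began; what a row does not reach only later rows make up. A row lasts 1/10 s, in which the tool goes at most 50 mm and 8.59 degrees, less where a joint would pass 70% of its speed; a pose out of reach is approached as far as the arm can. A call with a gripper value outside its range is refused whole. The fingers move at their own pace and stop on an object; the grip force is fixed at half the most. Time passes only in rows, so rows that repeat a pose let the fingers close. It gives the time, the measured TCP pose, the force and the opening at its end, in the units of the state.
- ctrl.get_obs(): the state, without advancing time (a new reading comes with each control period).
- imaging.get_image(name): name is "scene" or "top"; returns a dict with "pixels" (400x640x3 uint8, blue, green, red), "fov_y" (degrees; the focal length in pixels is half the picture's height over the tangent of half this angle, whatever the lens; pixels are square), "cx", "cy" (the principal point, pixels), "xyz" and "rotation" of the camera in the world. Camera axes: x right, y up, looking along -z (the intrinsics and any distortion apply to the point x, -y, -z); pixel columns grow to the right and rows downward; lengths in mm; the calibration is good to about 2 mm. A picture is of the moment at which its call begins. There is no depth.
- ctrl.close_job(): hands the job in, once; it reports no verdict.
The state is a dict: "t": time; "qpos": joint angles; "qvel": joint speeds; "joint_torque": joint torques, N m; "ee_pos": TCP position; "orientation": TCP orientation; "ft_force": force on the tool from outside, world axes, zero at the start; "moment": the same for the moment, N m; "width": finger opening in mm.
Only numpy, scipy, OpenCV 4.12 (cv2) and the standard library are available. Lean on these libraries where they do the work, as an engineer would, in place of code of your own. Each camera call takes 0.05 s, during which the arm holds its last target.

### The job

A spare seal bar for the vacuum packer (silver bar with a brown strip on top) lies in one of the pockets under the green cover plate of the grey parts tray. Slide the loose cover plate all the way across onto the other half of the tray, without lifting it or leaning hard on it, and see which pocket holds the bar; then get the bar out - it lies too deep to grip, so push it endways up the slope at the near end of its pocket first - and lay it gently and flat, strip upwards, on the blue log book to be booked out. Leave the other parts in their pockets and the date stamp and steel beaker standing where they are.

Things in the scene. Friction and masses are not known exactly. Their poses are not given: they have to be found in the camera images.
- tray: Fixed grey parts tray, 221 x 204 x 31 mm. Origin: centre of its underside on the table; x along the pockets, away from the robot, y left, z up. Six pockets 22 mm wide, centre lines at y = -82, -54, -26 (right half), 26, 54, 82 (left half); floor at z=6; 6 mm dividers (30 mm at y=0) with tops at z=24. Parts have friction about 0.6 on the floor.
- trough (a point): Point on the floor (tray x=90.5, y=-54, z=6). Farther than tray x=34 the dividers end and the pockets form one open trough as far as the upright far wall (tray x=99.5, its top at z=26), so a closed pair of fingertips fits in behind the far end of any part and can follow it while pushing it towards the robot. Axes as the tray's.
- slope (a point): Foot of the pockets' sloping near ends (tray x=-67.5, y=-54, z=6). From here, in every pocket, a plane slope rises 15 mm over 32 mm towards the robot, to the upright near wall (tray x=-99.5, its top at z=26). A part pushed up the slope stays there by friction (about 0.6). Axes as the tray's.
- left_rim (a point): Middle of the inner edge of the left rim (tray y=97, z=31). Rims are 5 mm wide, tops at z=31, 194 mm apart in y, 211 mm in x; the left and right rims are cut down to z=24 nearer than tray x=-52, to give fingers room. Inside the near and far rims white slippery strips at z=26 carry the cover (friction about 0.2).
- cover: Loose flat dark-green plate, 208 (tray x) x 86 (tray y) x 5 mm, 0.2 kg, fine ribs under 1 mm, no handle; top flush with the rim at tray z=31. Origin: centre of its underside. Hides the right half at first (tray y -54 to -51); stops at the left rim at y=+54, which is where it should go. Press lightly with closed fingertips (4 to 15 N) and drag; over 45 N breaks it.
- seal_bar: Wanted: loose silver bar, brown strip on top, black ends, 135 x 16 x 16 mm, 0.13 kg, evenly heavy. Origin: centre of its underside; x along it (as tray x), z up. On the floor of a right-hand pocket, top 2 mm below the dividers, near end 0 to 7 mm short of the slope. Pushed endways some 30 mm, its near end climbs to about 12 mm above the dividers and can be gripped across 16 mm.
- red_bar: Loose black bar with a red strip on top, 135 x 16 x 16 mm, 0.13 kg, in another of the three right-hand pockets; origin: centre of its underside. Stays in its pocket.
- marker: Red and white marker pen, 135 mm long, 17 mm thick, in another of the three right-hand pockets; origin: middle of its underside. Stays in its pocket.
- red_bar_2: Second black bar with a red strip, 135 x 16 x 16 mm, in the middle pocket of the left half, in view at the start; origin: centre of its underside. Stays in its pocket (the cover slides over it).
- book: Closed blue log book, loose, 208 (its x) x 146 (its y) mm, bearing surface 11 mm above the table, lying to the left of the tray. Origin: centre of its underside; z up. The bar is to be laid on it.
- stamp: Date stamp with red head, 26 x 45 x 74 mm, standing loose on the table; origin: centre of its underside. Bystander.
- beaker: Steel beaker, 70 mm across, 69 mm high, loose on the table; origin: centre of its underside. Bystander.

How it is judged (in metres and radians):
On the way, in this order (a step that is already met when the one before it is completed fails the run):
1. the cover lies fully across on the left half of the tray, the pockets of the right half open (y of cover in the frame of tray above 0.046 m and x of cover in the frame of tray between -0.006 and 0.006 m and z of cover in the frame of tray below 0.029 m), for 0.2 s.
2. the seal bar is lifted clear of the tray (z of seal_bar in the frame of tray above 0.045 m), for 0.2 s.
At the end, for the whole second after the job is handed in: Seal bar at rest flat on the book, strip up (tilt under 0.06 rad, middle within 70 mm along and 55 mm across of the book's centre); cover flat in the tray on the left half (tray y over 46 mm); both red-striped bars and the marker still in the tray (x of seal_bar in the frame of book between -0.07 and 0.07 m and y of seal_bar in the frame of book between -0.055 and 0.055 m and z of seal_bar in the frame of book between 0.007 and 0.015 m and angle between seal_bar's own z axis and vertical below 0.06 rad and linear speed of seal_bar below 0.02 m/s and y of cover in the frame of tray above 0.046 m and z of cover in the frame of tray below 0.029 m and angle between cover's own z axis and vertical below 0.03 rad and z of each of red_bar, red_bar_2, marker in the frame of tray below 0.03 m and horizontal distance between each of red_bar, red_bar_2, marker and tray below 0.098 m); the robot touches nothing.
It fails at once if the cover is lifted or tipped out of the tray (rises over 8 mm or tilts over 0.12 rad) (z of cover in the frame of tray above 0.034 m or angle between cover's own z axis and vertical above 0.12 rad).
It fails at once if the fingers lean on the cover with more than 45 N (contact force between the fingers and cover above 45 N).
It fails at once if the seal bar is dropped or thrown (faster than 1.2 m/s) (linear speed of seal_bar above 1.2 m/s).
It fails at once if another part is taken out of its pocket (rises more than 24 mm) (z of any of red_bar, red_bar_2, marker in the frame of tray above 0.03 m).
It fails at once if the date stamp or the beaker is shifted more than 30 mm or knocked over, or the book is shifted more than 40 mm (distance of any of stamp, beaker from where it was at the start of the episode above 0.03 m or angle between any of stamp, beaker's own z axis and vertical above 0.5 rad or distance of book from where it was at the start of the episode above 0.04 m).
It also fails if it takes over 51 s, if anything falls off the work surface, if the arm or the gripper's body presses on something with over 40 N, if the wrist force passes 120 N, or if a joint passes its speed limit or range.

## Working session

There is one attempt and no reset: what is moved stays moved. The work goes in short steps, Python scripts to look and compute and a shell command to move; the robot and the scene stay as the last step left them, time stands still between calls to the robot, and variables do not carry over. Pictures are saved under pics/ and viewed, and the job is handed in when it is done.

```bash
mkdir -p pics; ls; python3 - <<'E'
from workcell import ctrl, imaging
import cv2
o=ctrl.get_obs(); print(o)
for n in("scene","top"):
    d=imaging.get_image(n); cv2.imwrite(f"pics/{n}0.png",d["pixels"]); print({k:v for k,v in d.items() if k!="pixels"})
E
```

```text
pics
{'t': 0.0, 'qpos': array([-1.22899882e+00,  4.23819705e-01,  1.63065787e+00,  8.40591821e-06,
        1.08858934e+00, -1.89844199e-02]), 'qvel': array([-0.00072476,  0.0006566 ,  0.00018297,  0.00028259, -0.00042131,
        0.00131082]), 'joint_torque': array([-2.45088704e-03, -5.44632268e+01, -2.73668575e+01,  6.43179193e-02,
        2.28280347e-02, -1.16590227e-04]), 'ee_pos': array([ 220.48469902, -584.24574985,  221.92751091]), 'orientation': array([-3.08918441e+00, -5.63379041e-01,  3.60448507e-04]), 'ft_force': array([ 0.29056352,  0.11822775, -0.07349092]), 'moment': array([-0.06670301,  0.08179854, -0.00405652]), 'width': 87.68974916223527}
{'fov_y': 48.936506420269076, 'cx': 318.20252667560425, 'cy': 200.2031391691559, 'xyz': array([ 97.68626175, 802.102091  , 634.64724182]), 'rotation': array([ 0.30785723, -1.15020989, -2.38969614])}
{'fov_y': 55.41036448581213, 'cx': 313.9609293495043, 'cy': 196.92888737024404, 'xyz': array([408.7531329 , 151.22375497, 917.10359347]), 'rotation': array([ 0.06976427, -0.05359301, -1.56051968])}
```

View pics/scene0.png

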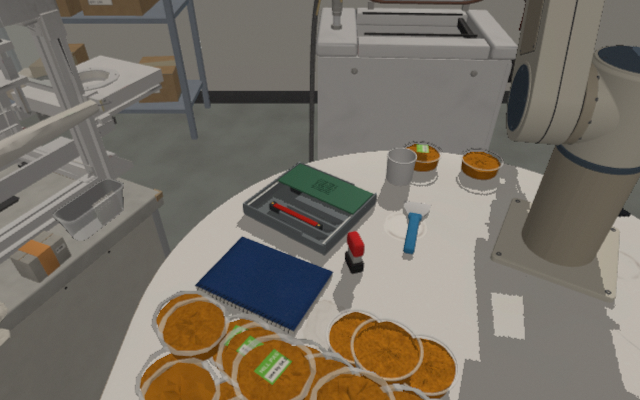

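View pics/top0.png

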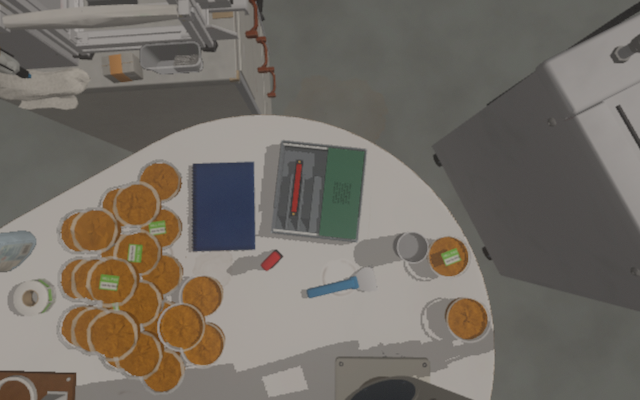

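The top view shows the tray at about (275–365, 142–243), the cover on its right half, the book at (193–256, 162–252), the stamp at (271, 261) and the beaker at (410, 247). I'll enlarge it to get exact positions.

```bash
cat > h.py <<'E'
import numpy as np, cv2
from scipy.spatial.transform import Rotation as R
def cam(d):
    h=d["pixels"].shape[0]; f=h/2/np.tan(np.radians(d["fov_y"])/2)
    return f,d["cx"],d["cy"],np.array(d["xyz"]),R.from_rotvec(d["rotation"])
def ray(d,u,v,z):
    f,cx,cy,p,r=cam(d); w=r.apply([(u-cx)/f,-(v-cy)/f,-1.]); return p+w*(z-p[2])/w[2]
def proj(d,P):
    f,cx,cy,p,r=cam(d); c=r.inv().apply(np.atleast_2d(P)-p); return np.c_[cx-f*c[:,0]/c[:,2],cy+f*c[:,1]/c[:,2]]
def crop(d,x0,y0,w,h,s,name):
    cv2.imwrite("pics/"+name+".png",cv2.resize(d["pixels"][y0:y0+h,x0:x0+w],None,fx=s,fy=s,interpolation=cv2.INTER_CUBIC))
E
python3 - <<'E'
import cv2,h
crop=lambda f,x,y,w,hh,s,n:h.crop({"pixels":cv2.imread("pics/"+f)},x,y,w,hh,s,n)
crop("top0.png",265,130,110,120,5,"c1"); crop("top0.png",185,150,110,130,4.5,"c2"); crop("scene0.png",190,140,240,200,3.3,"c3")
E
```

```text
(no output)
```

View pics/c1.png

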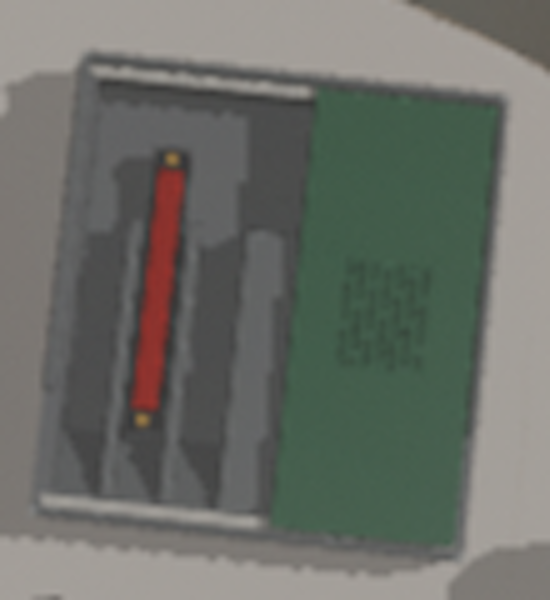

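View pics/c2.png

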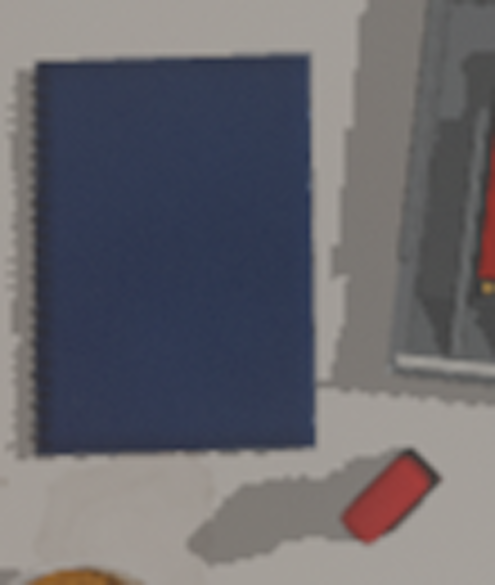

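View pics/c3.png

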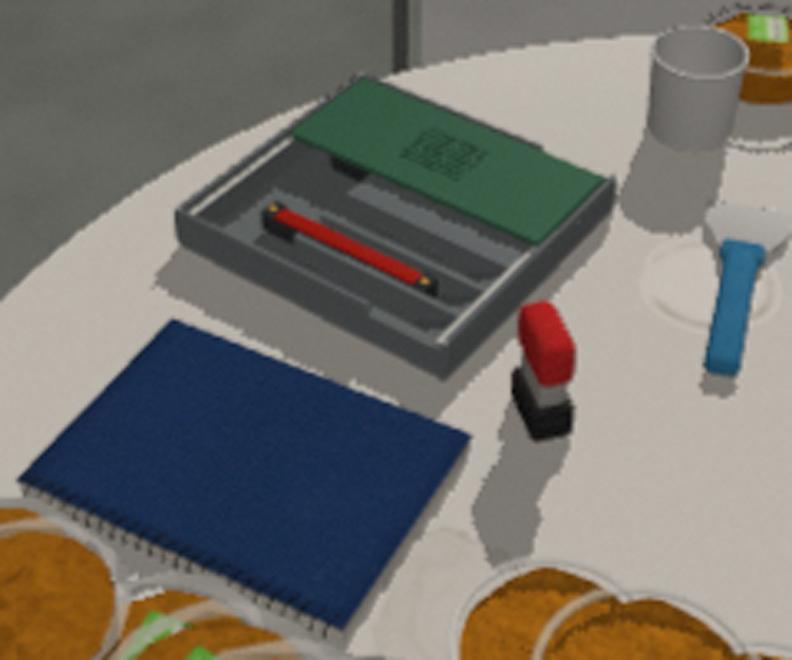

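```bash
cat >> h.py <<'E'
from scipy.optimize import least_squares
def fit(d,uv,model,z,x0):
    uv=np.array(uv,float); m=np.array(model,float)
    def P(q):
        c,s=np.cos(q[2]),np.sin(q[2]); return np.c_[q[0]+c*m[:,0]-s*m[:,1],q[1]+s*m[:,0]+c*m[:,1],np.full(len(m),z)]
    r=least_squares(lambda q:(proj(d,P(q))-uv).ravel(),x0,x_scale=[10,10,.1]); return r.x,r.fun.reshape(-1,2)
E
python3 - <<'E'
from workcell import imaging
import numpy as np,h,json
T=imaging.get_image("top");S=imaging.get_image("scene")
up=lambda a,x0,y0,s:[((x+.5)/s-.5+x0,(y+.5)/s-.5+y0) for x,y in a]
box=lambda a,b:[(a/2,b/2),(a/2,-b/2),(-a/2,b/2),(-a/2,-b/2)]
a=h.fit(T,up([(84,55),(505,97),(37,512),(460,556)],265,130,5),box(221,204),31,[600,0,0]); print("tray top",a)
b=h.fit(S,up([(178,212),(364,76),(443,352),(614,180)],190,140,3.3),box(221,204),31,[600,0,0]); print("tray scene",b)
a=h.fit(T,up([(36,62),(310,54),(38,455),(315,445)],185,150,4.5),box(208,146),11,[600,200,0]); print("book",a)
b=h.fit(S,up([(20,481),(175,320),(342,630),(470,437)],190,140,3.3),box(208,146),11,[600,200,0]); print("book scene",b)
print("stamp",[h.ray(T,*p,74) for p in up([(375,495)],185,150,4.5)], h.ray(T,410,243,69))
# cover edge in top
for p in up([(316,88),(274,528)],265,130,5): print("cover L edge",h.ray(T,*p,31))
E
```

```text
tray top (array([ 4.94620512e+02,  1.49428679e+02, -9.19505211e-02]), array([[-0.77717057, -1.10459171],
       [ 1.07649596, -1.03352093],
       [-1.69711442,  0.89521443],
       [ 1.38270446,  1.11674016]]))
tray scene (array([ 4.92629057e+02,  1.52352132e+02, -1.09182887e-01]), array([[-1.77488382, -0.09990498],
       [-0.22780036, -0.80409333],
       [ 0.3204124 , -0.10846662],
       [ 1.66215325,  0.20261273]]))
book (array([4.57238532e+02, 3.76918847e+02, 3.89256963e-02]), array([[ 0.15204554,  0.11292015],
       [-0.28133304,  0.04129451],
       [ 0.06328345, -0.29628878],
       [ 0.0646293 ,  0.14997811]]))
book scene (array([4.57049151e+02, 3.77266381e+02, 3.65763968e-02]), array([[-0.32523435, -0.34988769],
       [-0.41303252, -0.05155462],
       [ 0.10802185,  0.10170915],
       [ 0.59072003,  0.10478792]]))
stamp [array([336.24391572, 259.89470257,  74.        ])] [375.44866513 -52.68165617  69.        ]
cover L edge [596.41472156 129.23092277  31.        ]
cover L edge [389.77069822 147.24317287  31.        ]
```

```bash
python3 - <<'E'
from workcell import imaging
import numpy as np,h,cv2
for n in("top","scene"):
    d=imaging.get_image(n); im=d["pixels"].astype(int)
    m=((im[...,1]-im[...,2]>18)&(im[...,1]-im[...,0]>8)).astype(np.uint8); m=cv2.morphologyEx(m,cv2.MORPH_CLOSE,np.ones((5,5)))
    x0,y0,x1,y1=(270,130,370,250) if n=="top" else (260,150,400,220)
    mm=np.zeros_like(m); mm[y0:y1,x0:x1]=m[y0:y1,x0:x1]
    c=max(cv2.findContours(mm,0,1)[0],key=cv2.contourArea)
    P=np.array([h.ray(d,u,v,31)[:2] for u,v in c[:,0]],np.float32)
    r=cv2.minAreaRect(P); print(n,r)
    # overlay with candidate trays
    for k,(x,y,a) in enumerate([(494.6,149.4,-.092),(493.6,151,-.098)]):
        o=cv2.resize(d["pixels"],None,fx=5,fy=5,interpolation=cv2.INTER_CUBIC)
        def L(p,q,z,col):
            W=[[x+np.cos(a)*i-np.sin(a)*j,y+np.sin(a)*i+np.cos(a)*j,z] for i,j in(p,q)]
            uv=(h.proj(d,W)+.5)*5; cv2.line(o,*[tuple(int(t) for t in w) for w in uv],col,1)
        for s,z in((1,31),):
            for X,Y,col in((110.5,102,(0,255,255)),(105.5,97,(255,255,0))):
                c4=[(X,Y),(X,-Y),(-X,-Y),(-X,Y)]
                for i in range(4): L(c4[i],c4[(i+1)%4],31,col)
        for yy in (37,43,65,71,15,-15): L((-70,yy),(34,yy),24,(255,0,255))
        X0,Y0,w,hh=(265,130,110,120) if n=="top" else (235,155,155,100)
        cv2.imwrite(f"pics/o_{n}{k}.png",o[Y0*5:(Y0+hh)*5,X0*5:(X0+w)*5])
E
```

```text
top ((489.9134826660156, 96.86238098144531), (83.52965545654297, 206.14047241210938), 84.34774017333984)
scene ((489.6269226074219, 97.85357666015625), (88.08975219726562, 207.9587860107422), 84.3577651977539)
```

View pics/o_top1.png

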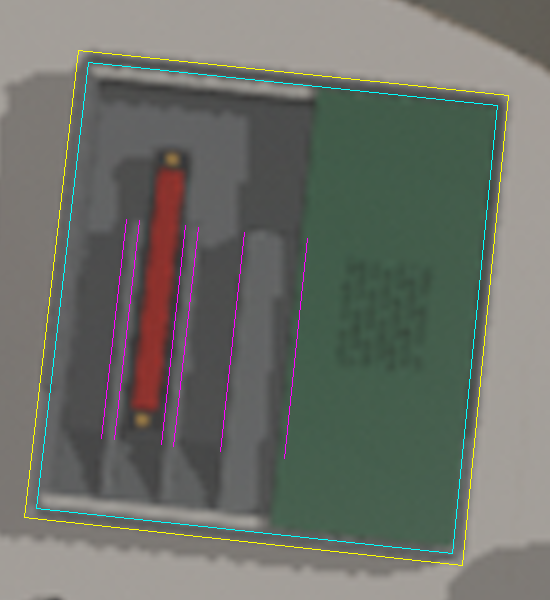

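View pics/o_scene1.png

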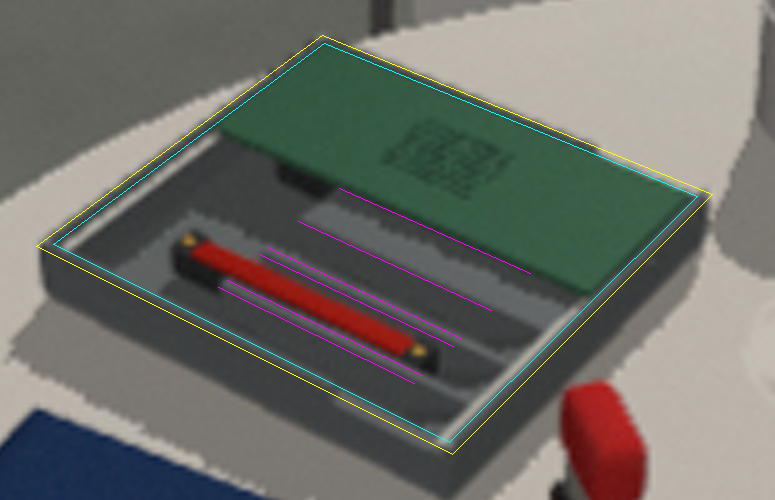

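Both views agree on the tray heading (-0.0985 rad). The tray is at about (494, 150), with the cover centre near (489.5, 97.5). The stamp is at about (336, 260), the beaker at (375, -53) and the book at (457, 377) with yaw +0.038. I'm now moving over the cover with the fingers closed.

```bash
python3 -m pendant '[{"dp":[0.135,0.34,0],"turn":[0,0,-0.46],"claw":0},{"dp":[0.135,0.34,0],"turn":[0,0,-0.46],"claw":0},{"dp":[0.135,0.34,0],"turn":[0,0,-0.46],"claw":0},{"dp":[0.135,0.34,0],"turn":[0,0,-0.46],"claw":0},{"dp":[0.135,0.34,0],"turn":[0,0,-0.46],"claw":0},{"dp":[0.135,0.34,0],"turn":[0,0,-0.46],"claw":0},{"dp":[0.135,0.34,0],"turn":[0,0,-0.46],"claw":0},{"dp":[0.135,0.34,0],"turn":[0,0,-0.46],"claw":0}]'
```

```text
t: 1.1
ee_pos: [356.1, -241.2, 222.7]
orientation: [-3.137, 0.151, 0.0]
ft_force: [-0.2, 0.0, -0.0]
width: 27.4
```

```bash
python3 -m pendant '[{"dp":[0.134,0.339,0],"claw":0},{"dp":[0.134,0.339,0],"claw":0},{"dp":[0.134,0.339,0],"claw":0},{"dp":[0.134,0.339,0],"claw":0},{"dp":[0.134,0.339,0],"claw":0},{"dp":[0.134,0.339,0],"claw":0},{"dp":[0.134,0.339,0],"claw":0},{"dp":[0.134,0.339,-0.03],"claw":0}]'
python3 -m pendant '[{"dp":[0,0,-0.05],"claw":0},{"dp":[0,0,-0.1],"claw":0},{"dp":[0,0,-0.13],"claw":0},{"dp":[0,0,-0.145],"claw":0},{"dp":[0,0,-0.15],"claw":0}]'; python3 - <<'E'
from workcell import ctrl;o=ctrl.get_obs();print(o["ee_pos"],o["qpos"],o["ft_force"],o["width"])
E
```

```text
[ 356.07523518 -241.23933831  222.70939914] [-6.23621024e-01  1.32040503e-01  2.04012150e+00  8.20548956e-04
  9.70046097e-01  1.04314444e+00] [-0.191181    0.01690394 -0.02034905] 27.42063410178226validation failed for argument at $[0]...
validation failed for argument at $[0]...
```

```bash
python3 -m pendant '[{"dp":[0.134,0.339,0],"turn":[0,0,0],"claw":0},{"dp":[0.134,0.339,0],"turn":[0,0,0],"claw":0},{"dp":[0.134,0.339,0],"turn":[0,0,0],"claw":0},{"dp":[0.134,0.339,0],"turn":[0,0,0],"claw":0},{"dp":[0.134,0.339,0],"turn":[0,0,0],"claw":0},{"dp":[0.134,0.339,0],"turn":[0,0,0],"claw":0},{"dp":[0.134,0.339,0],"turn":[0,0,0],"claw":0},{"dp":[0.134,0.339,-0.03],"turn":[0,0,0],"claw":0}]'
python3 -m pendant '[{"dp":[0,0,-0.05],"turn":[0,0,0],"claw":0},{"dp":[0,0,-0.1],"turn":[0,0,0],"claw":0},{"dp":[0,0,-0.13],"turn":[0,0,0],"claw":0},{"dp":[0,0,-0.14],"turn":[0,0,0],"claw":0}]'; python3 - <<'E'
from workcell import ctrl;o=ctrl.get_obs();print(o["ee_pos"],o["qpos"],o["ft_force"],o["width"])
E
```

```text
t: 1.9
ee_pos: [494.2, 98.7, 195.7]
orientation: [-3.135, 0.15, -0.014]
ft_force: [0.9, -0.2, 0.2]
width: 0.5
t: 2.3
ee_pos: [487.5, 94.0, 49.8]
orientation: [3.137, -0.155, -0.008]
ft_force: [-0.7, -0.2, -0.3]
width: 0.5
[487.46244937  94.03646383  49.80096515] [1.66584196e-01 5.23281169e-01 2.00303507e+00 3.45263982e-05
 6.20692565e-01 1.83630383e+00] [-0.74489685 -0.22139004 -0.3267572 ] 0.4900085004543983
```

```bash
python3 -m pendant '[{"dp":[0,0,-0.01],"turn":[0,0,0],"claw":0},{"dp":[0,0,-0.016],"turn":[0,0,0],"claw":0},{"dp":[0,0,-0.017],"turn":[0,0,0],"claw":0},{"dp":[0,0,-0.018],"turn":[0,0,0],"claw":0},{"dp":[0,0,-0.019],"turn":[0,0,0],"claw":0}]'
```

```text
t: 2.8
ee_pos: [490.5, 94.3, 34.6]
orientation: [-3.137, 0.156, -0.003]
ft_force: [0.3, -0.1, 1.0]
width: 0.4
```

```bash
python3 -m pendant '[{"dp":[0,0,-0.001],"turn":[0,0,0],"claw":0},{"dp":[0,0,-0.002],"turn":[0,0,0],"claw":0},{"dp":[0,0,-0.002],"turn":[0,0,0],"claw":0}]';python3 -m pendant '[{"dp":[0,0,-0.001],"turn":[0,0,0],"claw":0},{"dp":[0,0,-0.001],"turn":[0,0,0],"claw":0}]'
```

```text
t: 3.1
ee_pos: [489.7, 94.3, 31.7]
orientation: [-3.138, 0.156, -0.0]
ft_force: [0.3, -0.4, -0.6]
width: 0.4
t: 3.3
ee_pos: [489.8, 94.3, 31.3]
orientation: [-3.138, 0.156, -0.0]
ft_force: [-2.2, -0.9, 10.2]
width: 0.7
```

```bash
python3 -m pendant '[{"dp":[0.0004,0.004,0],"turn":[0,0,0],"claw":0},{"dp":[0.001,0.010,0],"turn":[0,0,0],"claw":0},{"dp":[0.0018,0.018,0],"turn":[0,0,0],"claw":0},{"dp":[0.0026,0.026,0],"turn":[0,0,0],"claw":0},{"dp":[0.0033,0.033,0],"turn":[0,0,0],"claw":0}]'; python3 - <<'E'
from workcell import imaging
import h,cv2
d=imaging.get_image("scene");h.crop(d,190,100,240,190,3.3,"drag1")
E
```

```text
t: 3.8
ee_pos: [493.7, 127.5, 31.3]
orientation: [-3.138, 0.156, -0.002]
ft_force: [0.9, -2.2, 7.6]
width: 0.5
```

View pics/drag1.png

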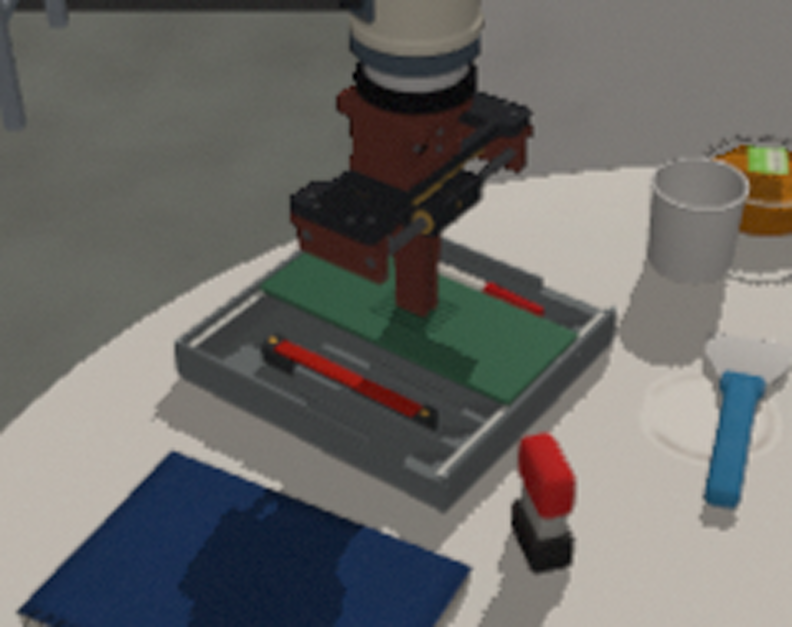

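The cover follows the fingers. The picture shows it shifted left, with a red part appearing in the outermost right pocket at crop (515, 298). I'm continuing the drag.

```bash
python3 -m pendant '[{"dp":[0.001,0.010,0],"turn":[0,0,0],"claw":0},{"dp":[0.002,0.020,0],"turn":[0,0,0],"claw":0},{"dp":[0.003,0.030,0],"turn":[0,0,0],"claw":0},{"dp":[0.004,0.040,0],"turn":[0,0,0],"claw":0},{"dp":[0.0048,0.048,0],"turn":[0,0,0],"claw":0}]';python3 -m pendant '[{"dp":[0.0006,0.006,0],"turn":[0,0,0],"claw":0},{"dp":[0.0011,0.011,0],"turn":[0,0,0],"claw":0},{"dp":[0.0016,0.016,0],"turn":[0,0,0],"claw":0},{"dp":[0.002,0.020,0],"turn":[0,0,0],"claw":0},{"dp":[0.0023,0.023,0],"turn":[0,0,0],"claw":0}]'; python3 - <<'E'
from workcell import imaging
import h,cv2
d=imaging.get_image("scene");h.crop(d,190,100,240,190,3.3,"drag2")
d=imaging.get_image("top");h.crop(d,265,130,110,120,5,"drag2t")
E
```

```text
t: 4.35
ee_pos: [498.5, 175.8, 31.3]
orientation: [-3.138, 0.155, -0.002]
ft_force: [0.3, -1.9, 7.0]
width: 0.6
t: 4.85
ee_pos: [500.7, 198.5, 31.4]
orientation: [-3.138, 0.155, -0.002]
ft_force: [0.1, -2.2, 7.6]
width: 0.4
```

View pics/drag2.png

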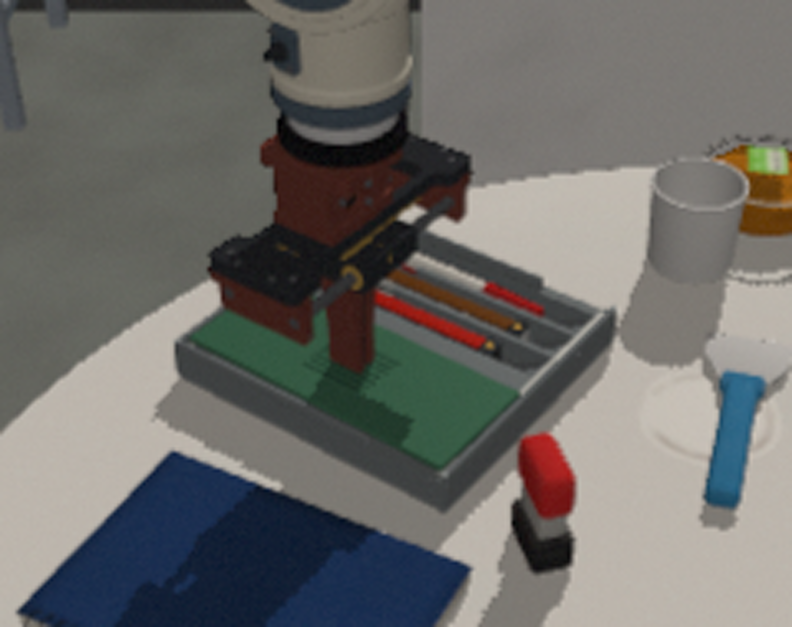

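View pics/drag2t.png

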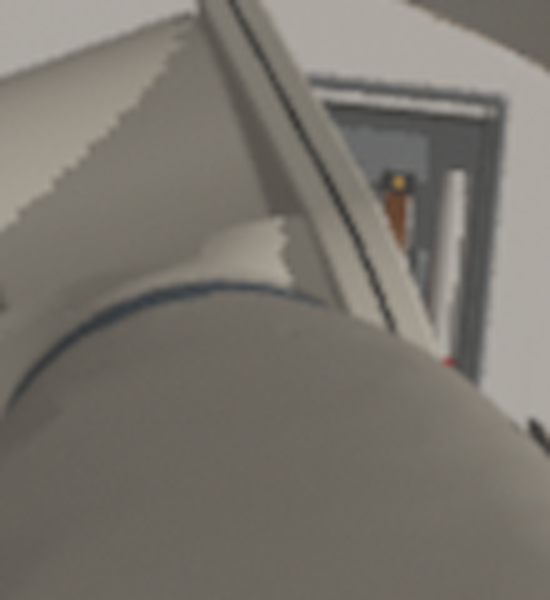

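The seal bar, with its brown strip, is in the middle right pocket (y=-54). The cover is almost at the left rim, so I'm pushing a few mm more to seat it.

```bash
python3 -m pendant '[{"dp":[0.0003,0.002,0],"turn":[0,0,0],"claw":0},{"dp":[0.0004,0.004,0],"turn":[0,0,0],"claw":0}]'; python3 - <<'E'
from workcell import ctrl;o=ctrl.get_obs();print(o["ee_pos"],o["ft_force"])
E
```

```text
t: 5.15
ee_pos: [500.9, 202.1, 31.3]
orientation: [3.138, -0.155, 0.001]
ft_force: [-0.2, -3.8, 7.8]
width: 0.5
[500.93372968 202.10900576  31.32066717] [-0.2359473  -3.82059043  7.76916921]
```

```bash
python3 -m pendant '[{"dp":[0,0,0.004],"turn":[0,0,0],"claw":0},{"dp":[0,0,0.03],"turn":[0,0,0],"claw":0},{"dp":[0,-0.01,0.06],"turn":[0,0,0],"claw":0},{"dp":[-0.02,-0.05,0.08],"turn":[0,0,0],"claw":0},{"dp":[-0.05,-0.05,0.1],"turn":[0,0,0],"claw":0}]'; python3 - <<'E'
from workcell import imaging
import h,cv2,numpy as np
d=imaging.get_image("scene");h.crop(d,190,100,240,190,3.3,"s3")
d=imaging.get_image("top");h.crop(d,265,130,110,120,5,"t3")
for p in((400,170),(400,182)):
    w=h.ray(d,265+(p[0]+.5)/5-.5,130+(p[1]+.5)/5-.5,22)
    a=-.0985;q=w[:2]-[494.2,150.2]; print(w,np.cos(a)*q[0]+np.sin(a)*q[1],-np.sin(a)*q[0]+np.cos(a)*q[1])
E
```

```text
t: 5.65
ee_pos: [450.6, 149.9, 131.5]
orientation: [3.137, -0.16, 0.001]
ft_force: [-1.3, 1.1, 0.6]
width: 0.5
[559.19855156  88.89718635  22.        ] 70.71205797696332 -54.61365693441747
[553.45103366  88.87731425  22.        ] 64.9943537021568 -55.1986482047552
```

View pics/s3.png

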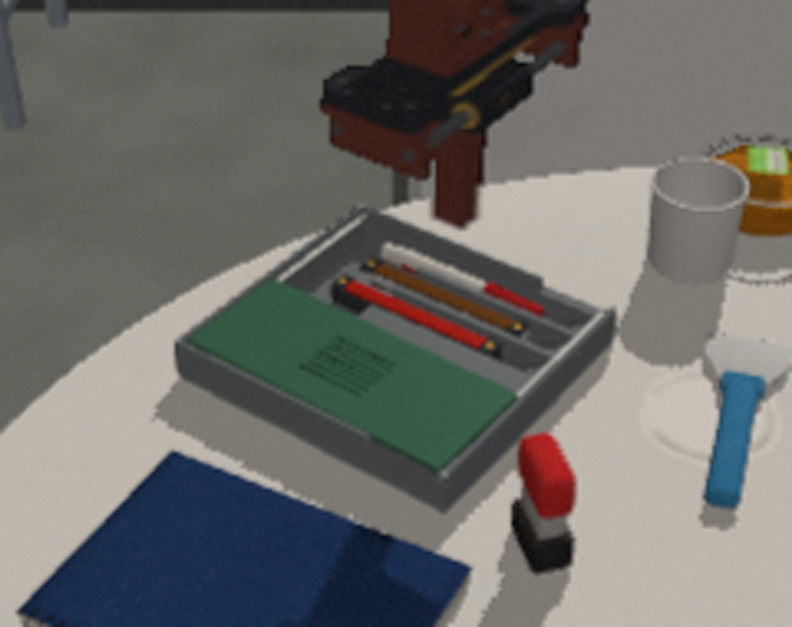

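View pics/t3.png

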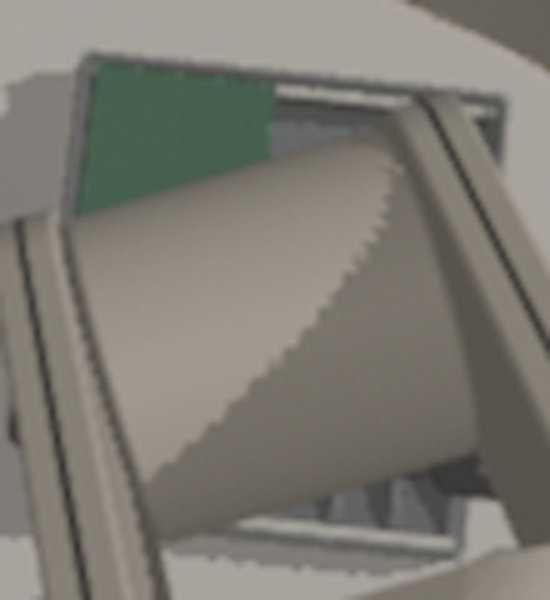

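```bash
python3 - <<'E'
from workcell import imaging
import h,numpy as np
d=imaging.get_image("scene");a=-.0985
for p in((373,265),(519,327),(343,283),(490,346)):
    w=h.ray(d,190+(p[0]+.5)/3.3-.5,100+(p[1]+.5)/3.3-.5,22);q=w[:2]-[494.2,150.2]; print(w,np.cos(a)*q[0]+np.sin(a)*q[1],-np.sin(a)*q[0]+np.cos(a)*q[1])
E
python3 -m pendant '[{"dp":[0.06,-0.02,0.0],"turn":[0,0,0],"claw":0},{"dp":[0.123,-0.062,0],"turn":[0,0,0],"claw":0},{"dp":[0.123,-0.062,0],"turn":[0,0,0],"claw":0},{"dp":[0.123,-0.062,-0.04],"turn":[0,0,0],"claw":0},{"dp":[0.123,-0.062,-0.075],"turn":[0,0,0],"claw":0},{"dp":[0.123,-0.062,-0.09],"turn":[0,0,0],"claw":0},{"dp":[0.123,-0.062,-0.09],"turn":[0,0,0],"claw":0}]'; python3 - <<'E'
from workcell import imaging,ctrl
import h,cv2,numpy as np
d=imaging.get_image("scene");h.crop(d,190,100,240,190,3.3,"s4")
d=imaging.get_image("top");h.crop(d,265,130,110,120,5,"t4")
print(ctrl.get_obs()["ee_pos"])
E
```

```text
[551.86120178  89.50805851  22.        ] 63.350200168061704 -54.727306629704415
[428.37476375 100.81651851  22.        ] -60.64975689251447 -55.61741597961378
[558.85700615 118.56947199  22.        ] 67.45417183369563 -25.118786767437314
[435.8239714  128.76898741  22.        ] -55.98552518437244 -27.067877370859197
t: 6.5
ee_pos: [572.0, 90.3, 38.0]
orientation: [3.137, -0.155, -0.008]
ft_force: [-0.2, -0.1, -0.2]
width: 0.1
[574.04664744  90.64960048  40.95540558]
```

View pics/s4.png

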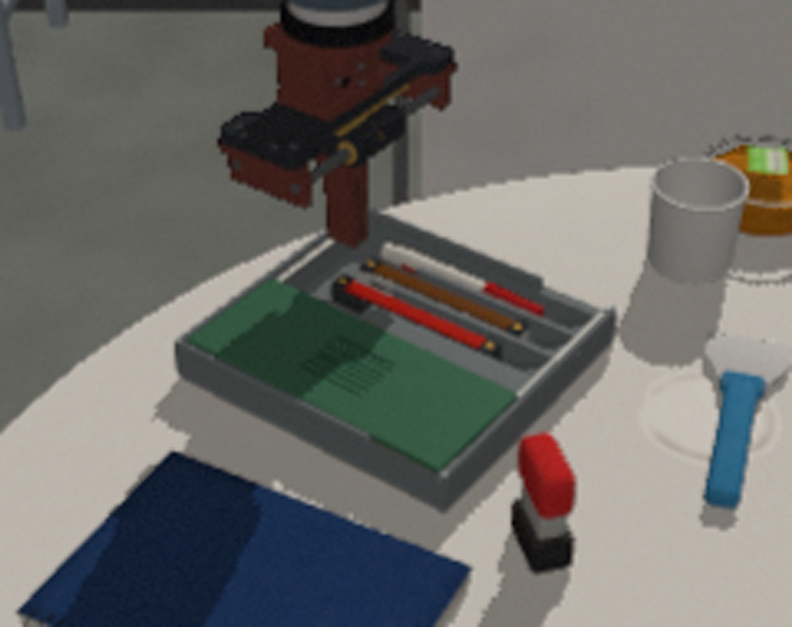

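View pics/t4.png

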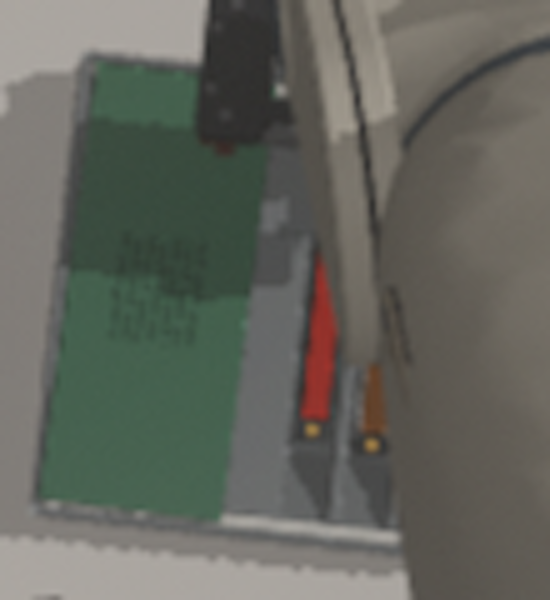

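```bash
python3 -m pendant '[{"dp":[0,-0.003,-0.005],"turn":[0,0,0],"claw":0},{"dp":[0,-0.003,-0.012],"turn":[0,0,0],"claw":0},{"dp":[0,-0.003,-0.016],"turn":[0,0,0],"claw":0},{"dp":[0,-0.003,-0.019],"turn":[0,0,0],"claw":0}]';python3 -m pendant '[{"dp":[0,0,-0.005],"turn":[0,0,0],"claw":0},{"dp":[0,0,-0.01],"turn":[0,0,0],"claw":0},{"dp":[0,0,-0.012],"turn":[0,0,0],"claw":0}]'; python3 - <<'E'
from workcell import imaging,ctrl
import h,cv2,numpy as np
d=imaging.get_image("scene");h.crop(d,190,100,240,190,3.3,"s5")
o=ctrl.get_obs();print(o["ee_pos"],o["ft_force"])
E
```

```text
t: 7.0
ee_pos: [573.5, 87.3, 21.7]
orientation: [-3.138, 0.156, -0.0]
ft_force: [0.3, -0.3, 0.1]
width: 0.4
t: 7.3
ee_pos: [573.1, 87.2, 9.0]
orientation: [3.138, -0.156, -0.001]
ft_force: [-0.7, -0.3, -0.4]
width: 0.7
[573.05298856  87.23255819   8.91551906] [-0.92127833  0.20559808 -0.34953488]
```

View pics/s5.png

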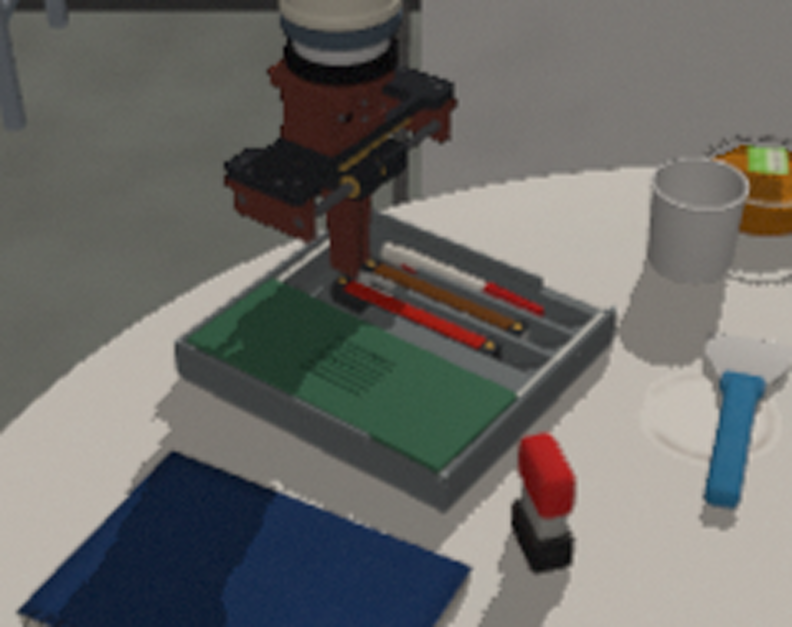

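```bash
python3 -m pendant '[{"dp":[-0.003,0.0003,0],"turn":[0,0,0],"claw":0},{"dp":[-0.006,0.0006,0],"turn":[0,0,0],"claw":0},{"dp":[-0.009,0.0009,0],"turn":[0,0,0],"claw":0},{"dp":[-0.012,0.0012,0],"turn":[0,0,0],"claw":0},{"dp":[-0.015,0.0015,0],"turn":[0,0,0],"claw":0}]';python3 -m pendant '[{"dp":[-0.003,0.0003,0],"turn":[0,0,0],"claw":0},{"dp":[-0.006,0.0006,0],"turn":[0,0,0],"claw":0},{"dp":[-0.009,0.0009,0],"turn":[0,0,0],"claw":0},{"dp":[-0.012,0.0012,0],"turn":[0,0,0],"claw":0}]'; python3 - <<'E'
from workcell import imaging,ctrl
import h,cv2,numpy as np
d=imaging.get_image("scene");h.crop(d,190,100,240,190,3.3,"s6")
o=ctrl.get_obs();print(o["ee_pos"],o["ft_force"])
E
```

```text
t: 7.85
ee_pos: [558.4, 88.8, 9.9]
orientation: [-3.138, 0.156, -0.001]
ft_force: [1.2, 0.2, -1.4]
width: 0.1
t: 8.25
ee_pos: [546.2, 90.0, 9.7]
orientation: [-3.138, 0.156, -0.0]
ft_force: [0.8, -0.8, -0.6]
width: 0.7
[545.6265023   89.9827711    9.60956223] [ 0.47175198 -0.08944414 -1.41474758]
```

View pics/s6.png

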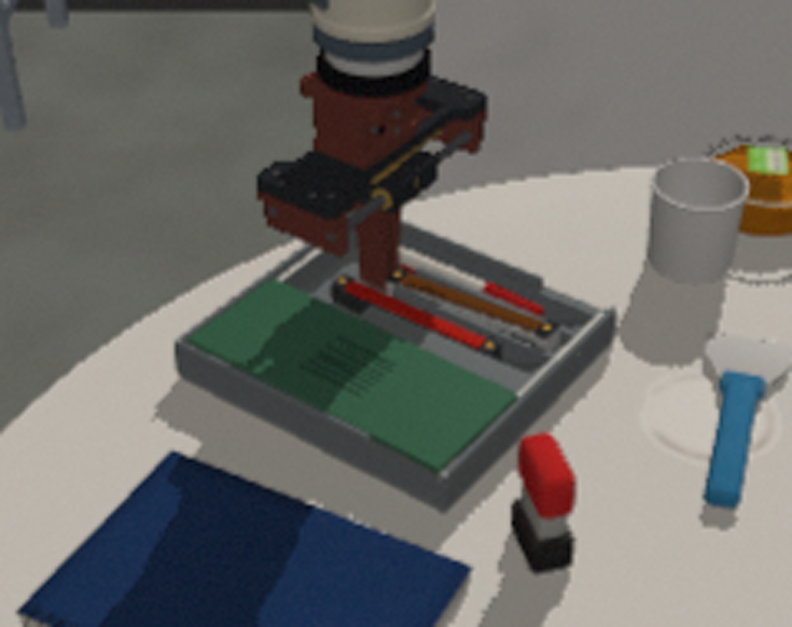

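```bash
python3 -m pendant '[{"dp":[-0.003,0.0003,0],"turn":[0,0,0],"claw":0},{"dp":[-0.006,0.0006,0],"turn":[0,0,0],"claw":0},{"dp":[-0.006,0.0006,0],"turn":[0,0,0],"claw":0}]'; python3 - <<'E'
from workcell import imaging,ctrl
import h,cv2,numpy as np
d=imaging.get_image("scene");h.crop(d,290,150,130,80,6,"s7")
o=ctrl.get_obs();print(o["ee_pos"],o["ft_force"])
d=imaging.get_image("top");h.crop(d,265,130,110,120,5,"t7")
E
```

```text
t: 8.6
ee_pos: [539.8, 90.5, 9.6]
orientation: [3.138, -0.156, -0.001]
ft_force: [-0.8, 0.5, -0.2]
width: 0.4
[539.91414205  90.54832047   9.59915543] [ 0.46702823 -0.47194426 -0.09049898]
```

View pics/s7.png

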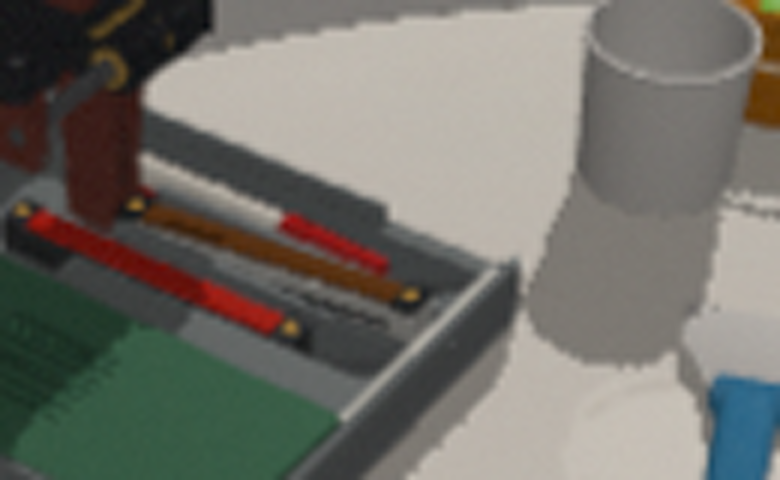

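View pics/t7.png

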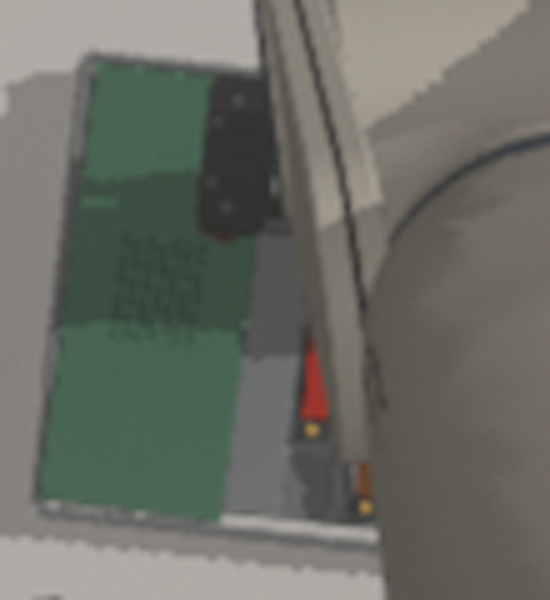

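```bash
python3 - <<'E'
from workcell import imaging
import h,numpy as np
a=-.0985
def tr(w):
    q=w[:2]-[494.2,150.2]; return np.round([np.cos(a)*q[0]+np.sin(a)*q[1],-np.sin(a)*q[0]+np.cos(a)*q[1]],1)
S=imaging.get_image("scene");T=imaging.get_image("top")
for z in(22,23): print("far",z,tr(h.ray(S,290+137.5/6-.5,150+205.5/6-.5,z)))
for z in(31,34,37): print("near",z,tr(h.ray(S,290+410.5/6-.5,150+295.5/6-.5,z)),tr(h.ray(T,265+365.5/5-.5,130+507.5/5-.5,z)))
E
```

```text
far 22 [ 35.7 -56. ]
far 23 [ 34.9 -54.9]
near 31 [-86.2 -60. ] [-89.4 -54.1]
near 34 [-88.1 -56.7] [-89.4 -53.9]
near 37 [-89.9 -53.4] [-89.4 -53.8]
```

The bar is up the slope: its near end is at tray x≈-94, with its top at z≈36.5 and tilted about 0.115 rad. I'm withdrawing the fingers and moving to grip near that end.

```bash
python3 -m pendant '[{"dp":[0.004,-0.0004,0],"turn":[0,0,0],"claw":0},{"dp":[0.004,0,0.03],"turn":[0,0,0],"claw":0},{"dp":[0.004,0,0.065],"turn":[0,0,0],"claw":0},{"dp":[-0.03,0.003,0.07],"turn":[0,0,0],"claw":0.03},{"dp":[-0.075,0.008,0.07],"turn":[0,0,0],"claw":0.03},{"dp":[-0.115,0.0136,0.065],"turn":[0,0,0],"claw":0.03},{"dp":[-0.1285,0.0136,0.05],"turn":[0,0,0],"claw":0.03},{"dp":[-0.1285,0.0136,0.045],"turn":[0,0,0],"claw":0.03}]'; python3 - <<'E'
from workcell import imaging,ctrl
import h,cv2,numpy as np
d=imaging.get_image("scene");h.crop(d,290,120,130,100,6,"s8")
o=ctrl.get_obs();print(o["ee_pos"],o["ft_force"],o["width"],o["orientation"])
E
```

```text
t: 9.6
ee_pos: [409.4, 104.0, 54.1]
orientation: [3.137, -0.154, -0.005]
ft_force: [-0.3, 0.5, 0.8]
width: 29.9
[411.44396158 104.15844728  53.9413422 ] [ 0.32013062  0.19328347 -0.21014579] 29.940269719239918 [ 3.13741237e+00 -1.54853081e-01 -1.98021503e-03]
```

View pics/s8.png

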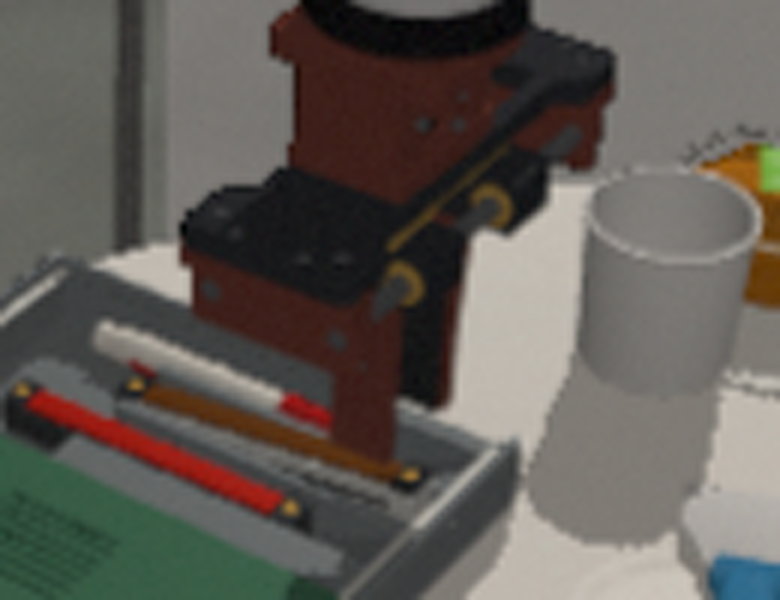

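```bash
python3 -m pendant '[{"dp":[0,0,-0.012],"turn":[0,0,0],"claw":0.03},{"dp":[0,0,-0.02],"turn":[0,0,0],"claw":0.03},{"dp":[0,0,-0.025],"turn":[0,0,0],"claw":0.03},{"dp":[0,0,-0.0275],"turn":[0,0,0],"claw":0.03},{"dp":[0,0,-0.0275],"turn":[0,0,0],"claw":0.03}]'
```

```text
t: 10.15
ee_pos: [412.0, 104.1, 26.7]
orientation: [3.138, -0.156, -0.001]
ft_force: [-0.7, -0.2, 0.5]
width: 30.5
```

```bash
python3 -m pendant '[{"dp":[0,0,-0.001],"turn":[0,0,0],"claw":0.03},{"dp":[0,0,-0.001],"turn":[0,0,0],"claw":0.0},{"dp":[0,0,-0.001],"turn":[0,0,0],"claw":0.0},{"dp":[0,0,-0.001],"turn":[0,0,0],"claw":0.0},{"dp":[0,0,-0.001],"turn":[0,0,0],"claw":0.0},{"dp":[0,0,-0.001],"turn":[0,0,0],"claw":0.0}]'; python3 - <<'E'
from workcell import imaging,ctrl
import h,cv2,numpy as np
d=imaging.get_image("scene");h.crop(d,290,120,130,100,6,"s9")
o=ctrl.get_obs();print(o["ee_pos"],o["ft_force"],o["moment"],o["width"],o["orientation"])
E
```

```text
t: 10.75
ee_pos: [412.1, 104.2, 26.3]
orientation: [-3.138, 0.156, -0.001]
ft_force: [-0.0, 0.6, 1.8]
width: 15.3
[412.12141808 104.22565754  26.31492467] [0.24025539 0.48657092 2.65750838] [ 0.02815565 -0.04221327 -0.0374919 ] 15.656857094633995 [-3.13758384e+00  1.55797082e-01 -6.27587869e-04]
```

View pics/s9.png

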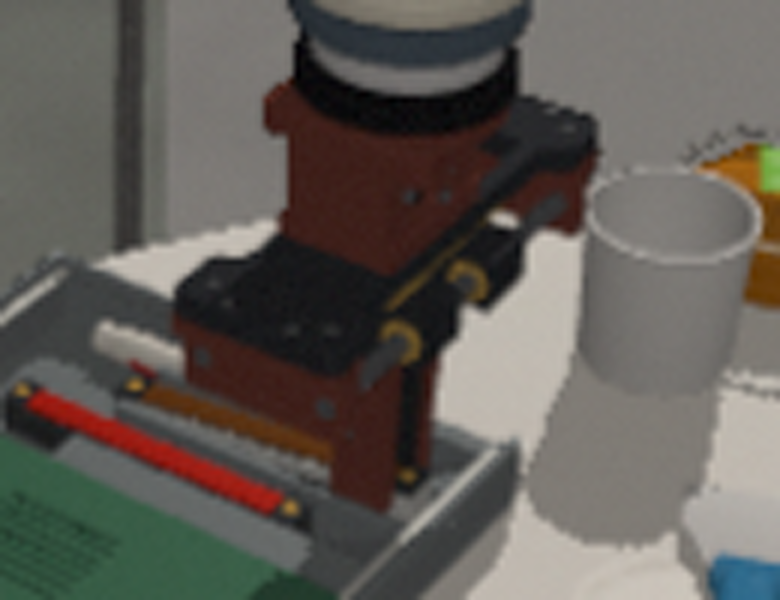

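The grip holds at about 15.5 mm. I'm lifting slowly and checking for sag.

```bash
python3 -m pendant '[{"dp":[0,0,0.004],"turn":[0,0,0],"claw":0},{"dp":[0,0,0.012],"turn":[0,0,0],"claw":0},{"dp":[0,0,0.025],"turn":[0,0,0],"claw":0},{"dp":[0,0,0.04],"turn":[0,0,0],"claw":0},{"dp":[0,0,0.055],"turn":[0,0,0],"claw":0},{"dp":[0,0,0.07],"turn":[0,0,0],"claw":0},{"dp":[0,0,0.08],"turn":[0,0,0],"claw":0},{"dp":[0,0,0.08],"turn":[0,0,0],"claw":0}]'; python3 - <<'E'
from workcell import imaging,ctrl
import h,cv2,numpy as np
d=imaging.get_image("scene");h.crop(d,270,90,150,115,5.2,"s10")
o=ctrl.get_obs();print(o["ee_pos"],o["ft_force"],o["moment"],o["width"],o["orientation"],o["qpos"])
E
```

```text
t: 11.6
ee_pos: [412.8, 104.3, 107.5]
orientation: [-3.137, 0.156, -0.004]
ft_force: [-0.1, -0.8, -1.0]
width: 15.7
[412.29975854 104.25166132 106.76436049] [-0.90547958  0.41716396 -1.14570324] [ 0.01577729  0.06618208 -0.04835053] 15.542154829364808 [-3.13731235e+00  1.55722356e-01 -2.35009633e-03] [2.19674588e-01 3.33134872e-01 2.13817614e+00 6.48999880e-06
 6.68728281e-01 1.88965561e+00]
```

View pics/s10.png

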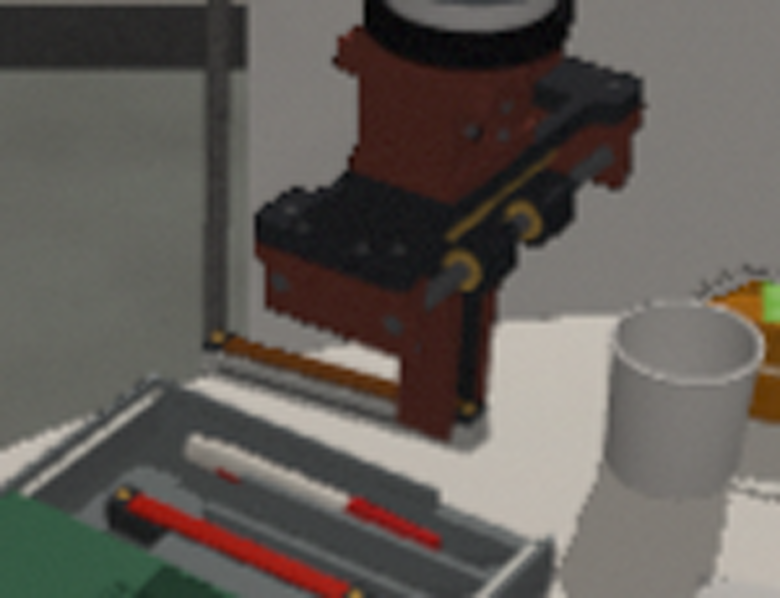

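```bash
cat > tilt.py <<'E'
import h,numpy as np
from scipy.optimize import least_squares
def tilt(d,uvn,uvf,tcp,yaw,L=124.):
    uv=np.array([uvn,uvf],float)
    def P(q):
        s,z,t=q; u=np.array([np.cos(yaw),np.sin(yaw),0]); n=np.array([*tcp[:2],0])+s*u+[0,0,z]
        return np.array([n,n+L*(np.cos(t)*u-np.sin(t)*np.array([0,0,1]))])
    r=least_squares(lambda q:(h.proj(d,P(q))-uv).ravel(),[-12,tcp[2]+10,.1],x_scale=[5,5,.1]); return r.x,r.fun
E
python3 - <<'E'
from workcell import imaging
import tilt
d=imaging.get_image("scene"); c=lambda x,y:(270+(x+.5)/5.2-.5,90+(y+.5)/5.2-.5)
for dy in(-2,0,2): print(tilt.tilt(d,c(470,408),c(217,338),[412.3,104.25+dy,106.8],-.099))
E
```

```text
(array([-1.02914251e+01,  1.15687424e+02,  1.04262211e-01]), array([-0.47526409,  0.01665357,  0.55553445, -0.05851315]))
(array([-1.13566030e+01,  1.17304652e+02,  1.05256888e-01]), array([-0.41158716,  0.01478733,  0.48135163, -0.05117818]))
(array([-1.24215495e+01,  1.18922065e+02,  1.06256513e-01]), array([-0.34760183,  0.01279821,  0.40673142, -0.04365063]))
```

```bash
python3 -m pendant '[{"dp":[0,0.01,0.003],"turn":[0,0,0.01],"claw":0},{"dp":[0,0.035,0.005],"turn":[0,0,0.03],"claw":0},{"dp":[-0.001,0.07,0.005],"turn":[0,0,0.05],"claw":0},{"dp":[-0.002,0.11,0.005],"turn":[0,0,0.07],"claw":0},{"dp":[-0.003,0.15,0.005],"turn":[0,0,0.09],"claw":0},{"dp":[-0.004,0.19,0.005],"turn":[0,0,0.11],"claw":0},{"dp":[-0.005,0.23,0.005],"turn":[0,0,0.125],"claw":0},{"dp":[-0.0056,0.255,0.005],"turn":[0,0,0.138],"claw":0}]'
python3 -m pendant '[{"dp":[0,0.012,0],"turn":[0.001,-0.02,0],"claw":0},{"dp":[0,0.016,0],"turn":[0.002,-0.045,0],"claw":0},{"dp":[0,0.016,0],"turn":[0.003,-0.07,0],"claw":0},{"dp":[0,0.016,0],"turn":[0.004,-0.095,0],"claw":0},{"dp":[0,0.016,0],"turn":[0.004,-0.105,0],"claw":0},{"dp":[0,0.016,0],"turn":[0.004,-0.105,0],"claw":0}]'; python3 - <<'E'
from workcell import imaging,ctrl
import h,cv2,numpy as np
d=imaging.get_image("scene");h.crop(d,180,90,170,200,3.9,"s11")
d=imaging.get_image("top");h.crop(d,185,140,110,120,5,"t11")
o=ctrl.get_obs();print(o["ee_pos"],o["ft_force"],o["width"],o["orientation"],o["qpos"])
E
```

```text
t: 12.5
ee_pos: [405.6, 362.4, 110.6]
orientation: [-3.141, -0.065, 0.0]
ft_force: [0.2, -0.3, -1.3]
width: 15.4
t: 13.1
ee_pos: [405.7, 374.8, 110.8]
orientation: [-3.135, -0.061, -0.164]
ft_force: [-0.1, 0.5, -1.1]
width: 15.4
[406.32268917 375.05116602 111.10744081] [ 0.46187917  0.24559624 -2.02519852] 15.828529035215759 [-3.13487569 -0.06064843 -0.16417402] [ 0.76270075  0.4493587   1.91684756 -0.1078425   0.69986193  2.37471191]
```

View pics/s11.png

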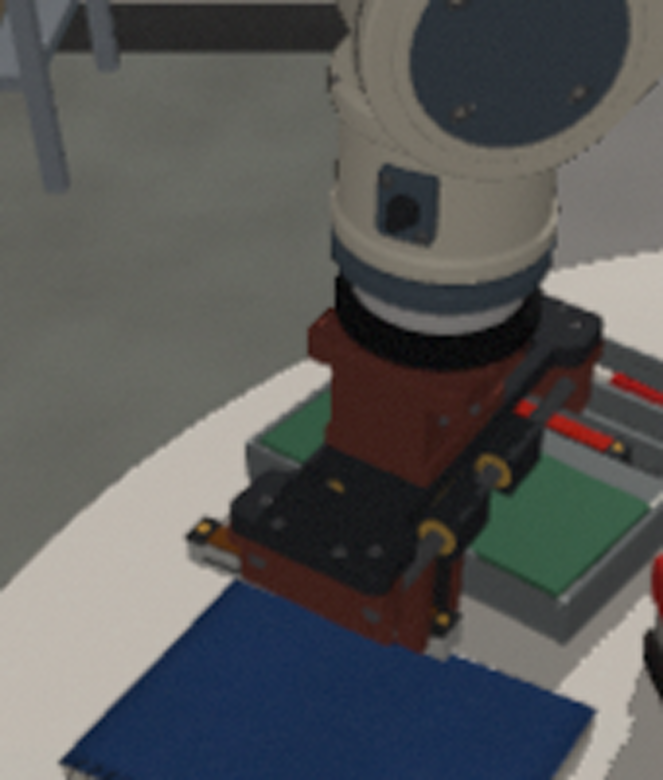

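View pics/t11.png

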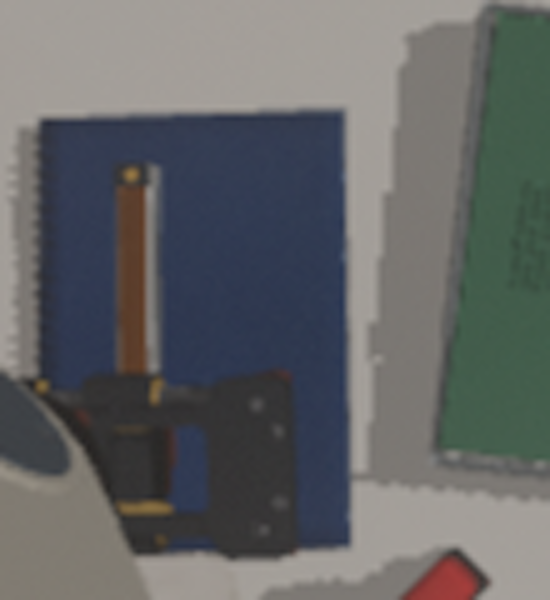

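```bash
python3 - <<'E'
from workcell import imaging
import tilt,h,numpy as np
d=imaging.get_image("scene"); T=imaging.get_image("top")
c=lambda x,y:(180+(x+.5)/3.9-.5,90+(y+.5)/3.9-.5)
for dy in(-2,0,2): print(tilt.tilt(d,c(443,620),c(206,527),[406.3,375+dy,111.1],.039))
print(h.ray(T,185+131.5/5-.5,140+175.5/5-.5,120))
E
```

```text
(array([-1.27047600e+01,  1.16609719e+02, -9.79591003e-03]), array([ 0.03531164, -0.0013111 , -0.04164681,  0.0063414 ]))
(array([-1.42802877e+01,  1.19077954e+02, -7.25248987e-03]), array([ 0.15457164, -0.00617341, -0.18246463,  0.02831121]))
(array([-1.58550093e+01,  1.21547335e+02, -4.68463405e-03]), array([ 0.2745284 , -0.01174167, -0.32435914,  0.05127295]))
[516.93374109 378.40172179 120.        ]
```

The bar is level to about 0.01 rad and centred over the book at about (455, 376). Lowering it now.

```bash
python3 -m pendant '[{"dp":[0,0,-0.015],"turn":[0,0,0],"claw":0},{"dp":[0,0,-0.035],"turn":[0,0,0],"claw":0},{"dp":[0,0,-0.055],"turn":[0,0,0],"claw":0},{"dp":[0,0,-0.07],"turn":[0,0,0],"claw":0},{"dp":[0,0,-0.08],"turn":[0,0,0],"claw":0},{"dp":[0,0,-0.085],"turn":[0,0,0],"claw":0},{"dp":[0,0,-0.087],"turn":[0,0,0],"claw":0},{"dp":[0,0,-0.087],"turn":[0,0,0],"claw":0}]'; python3 - <<'E'
from workcell import imaging,ctrl
import h,cv2,numpy as np
d=imaging.get_image("scene");h.crop(d,180,150,170,140,4.6,"s12")
o=ctrl.get_obs();print(o["ee_pos"],o["ft_force"],o["width"],o["orientation"])
E
```

```text
t: 14.1
ee_pos: [406.5, 375.3, 24.3]
orientation: [-3.134, -0.061, -0.165]
ft_force: [0.0, -0.7, -1.0]
width: 15.7
[406.65768398 375.46126652  24.64235399] [ 0.61935351  0.0372006  -0.97495354] 15.72154179838782 [-3.13409431 -0.06080703 -0.16578666]
```

View pics/s12.png

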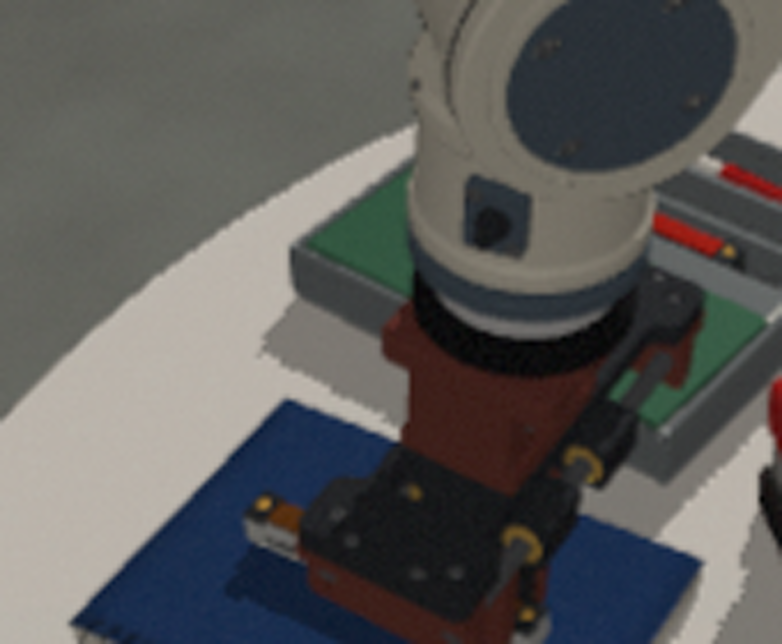

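```bash
python3 -m pendant '[{"dp":[0,0,-0.002],"turn":[0,0,0],"claw":0},{"dp":[0,0,-0.0035],"turn":[0,0,0],"claw":0},{"dp":[0,0,-0.0045],"turn":[0,0,0],"claw":0}]'; python3 -m pendant '[{"dp":[0,0,-0.001],"turn":[0,0,0],"claw":0},{"dp":[0,0,-0.001],"turn":[0,0,0],"claw":0}]'; python3 -m pendant '[{"dp":[0,0,-0.001],"turn":[0,0,0],"claw":0},{"dp":[0,0,-0.001],"turn":[0,0,0],"claw":0}]'
```

```text
t: 14.45
ee_pos: [406.4, 375.3, 19.8]
orientation: [-3.134, -0.061, -0.165]
ft_force: [0.5, 0.3, -1.8]
width: 15.7
t: 14.65
ee_pos: [406.4, 375.2, 19.4]
orientation: [-3.135, -0.061, -0.165]
ft_force: [-2.1, -0.5, 7.6]
width: 15.6
t: 14.85
ee_pos: [406.4, 375.2, 19.3]
orientation: [-3.135, -0.061, -0.166]
ft_force: [-5.4, -3.4, 19.1]
width: 15.7
```

Contact is clear (19 N), so I'm relieving the load by about 1 mm and then releasing.

```bash
python3 -m pendant '[{"dp":[0,0,0.0012],"turn":[0,0,0],"claw":0},{"dp":[0,0,0.0012],"turn":[0,0,0],"claw":0.025},{"dp":[0,0,0.0012],"turn":[0,0,0],"claw":0.04},{"dp":[0,0,0.0012],"turn":[0,0,0],"claw":0.04},{"dp":[0,0,0.0012],"turn":[0,0,0],"claw":0.04}]'; python3 -m pendant '[{"dp":[0,0,0.005],"turn":[0,0,0],"claw":0.04},{"dp":[0,0,0.02],"turn":[0,0,0],"claw":0.04},{"dp":[0,0,0.05],"turn":[0,0,0],"claw":0.04},{"dp":[0,0,0.1],"turn":[0,0,0],"claw":0.04},{"dp":[-0.01,-0.04,0.15],"turn":[0,0,0],"claw":0.04},{"dp":[-0.02,-0.08,0.18],"turn":[0,0,0],"claw":0.04},{"dp":[-0.03,-0.12,0.2],"turn":[0,0,0],"claw":0.04},{"dp":[-0.03,-0.17,0.2],"turn":[0,0,0],"claw":0.04}]'; python3 -m pendant '[{"dp":[0,-0.05,0],"turn":[0,0,0],"claw":0.04},{"dp":[0,-0.1,0],"turn":[0,0,0],"claw":0.04},{"dp":[0,-0.15,0],"turn":[0,0,0],"claw":0.04},{"dp":[0,-0.2,0],"turn":[0,0,0],"claw":0.04},{"dp":[0,-0.25,0],"turn":[0,0,0],"claw":0.04},{"dp":[0,-0.3,0],"turn":[0,0,0],"claw":0.04},{"dp":[0,-0.3,0],"turn":[0,0,0],"claw":0.04}]'; python3 - <<'E'
from workcell import imaging,ctrl
import h,cv2,numpy as np
d=imaging.get_image("scene");h.crop(d,180,130,240,200,3.3,"s13")
d=imaging.get_image("top");h.crop(d,185,130,190,150,4.2,"t13")
o=ctrl.get_obs();print(o["ee_pos"],o["ft_force"],o["width"],o["t"])
E
```

```text
t: 15.35
ee_pos: [406.3, 375.1, 18.7]
orientation: [-3.135, -0.061, -0.165]
ft_force: [-0.4, -0.3, 0.8]
width: 39.3
t: 16.15
ee_pos: [377.2, 214.7, 221.8]
orientation: [-3.131, -0.064, -0.173]
ft_force: [0.9, 0.4, 0.5]
width: 39.6
t: 16.85
ee_pos: [376.8, -90.9, 219.5]
orientation: [3.137, 0.047, 0.169]
ft_force: [0.2, 0.1, -0.2]
width: 40.2
[376.4506862  -86.63810636 218.77470075] [-0.11441746 -0.47697212  0.27512871] 39.984496861057714 16.95
```

View pics/s13.png

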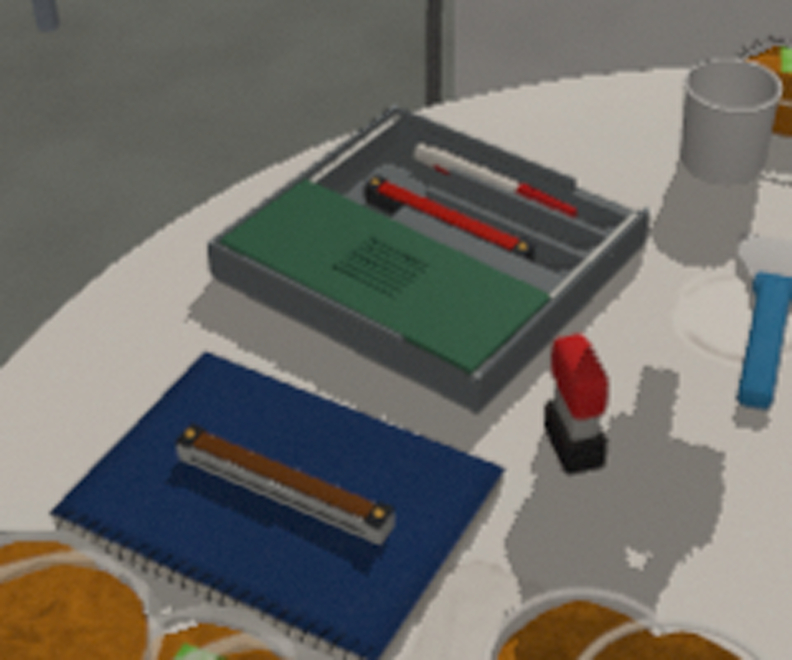

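View pics/t13.png

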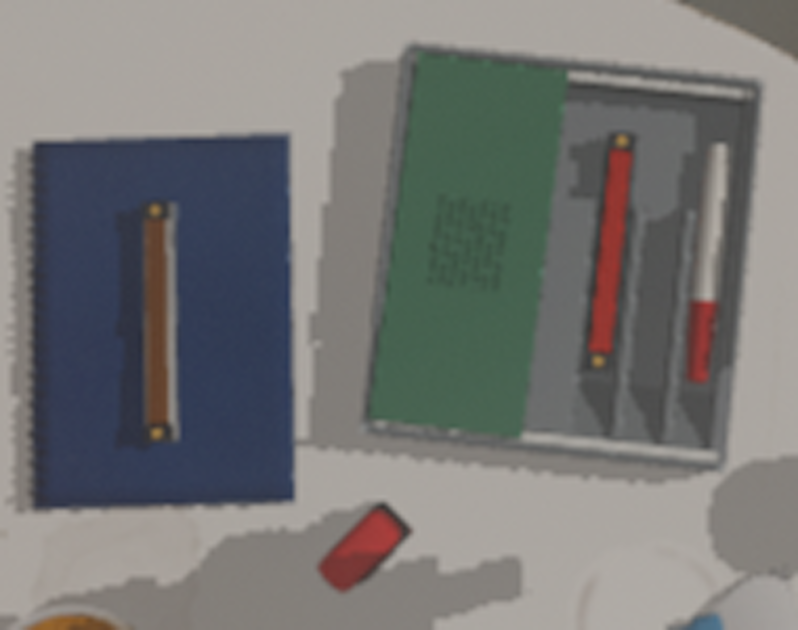

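```bash
python3 - <<'E'
from workcell import imaging
import h,numpy as np
from scipy.optimize import least_squares
S=imaging.get_image("scene");T=imaging.get_image("top")
t=lambda x,y:(185+(x+.5)/4.2-.5,130+(y+.5)/4.2-.5); s=lambda x,y:(180+(x+.5)/3.3-.5,130+(y+.5)/3.3-.5)
for a,b in(((155,211),(191,434)),((157,433),(378,513))):
    r=least_squares(lambda P:np.r_[(h.proj(T,P)-t(*a)).ravel(),(h.proj(S,P)-s(*b)).ravel()],[450,377,27]); print(r.x,r.fun)
E
```

```text
[517.45802769 379.21828858  27.26859376] [-0.05237331 -0.09084702  0.08268342  0.01457982]
[393.60042087 374.66444679  27.07354584] [-0.09184468 -0.1787239   0.15280076  0.0159538 ]
```

The bar's top is at z≈27.2 at both ends (expected 11+16=27), level to about 0.002 rad. Its middle is at (455.5, 377), about 2 mm from the book's centre. The cover is fully left, the red bar and the marker are in their pockets, and the stamp and beaker are standing. Handing in.

```bash
python3 -c "
from workcell import ctrl
print(ctrl.close_job())"
```

```text
the job is handed in; nothing more can be done
None
```

The seal bar lies flat on the log book, strip up, and the job was handed in at about 17 s of the 51 s allowed. No verdict was reported, so the results below are from my own checks.

- **Cover:** I dragged it fully across to the left rim with 7 to 10 N of downward force. It stayed flat and was not lifted.
- **Bar:** It was in the middle right-hand pocket. I pushed it about 28 mm up the slope, gripped its near end, lifted it clear and levelled the 0.1 rad tilt. I then laid it down with a contact force that peaked at about 19 N.
- **Final position:** Both ends of the bar's top measure z ≈ 27 mm, which is the height expected on the book, with a tilt of about 0.002 rad. Its middle is about 2 mm from the book's centre.
- **Everything else:** The red bar and marker are in their pockets, and the stamp, beaker and book look unmoved. The second red bar is hidden under the cover, so I couldn't check it at the end. The robot is clear of everything.

The two cameras disagreed on the tray position by 2 to 3 mm at first. That is roughly the stated calibration error, and it caused no trouble.

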